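# Put the tape and twine away in the clip box

## Robot

A 6-joint arm with a two-finger parallel gripper is mounted at the origin on the work surface. World frame = base frame: x ahead of the robot, y to its left, z up, the work surface at z = 0. Lengths are in mm, angles in rad, forces in N, time in s.
With the tool pointing down it reaches from about 350 to 975 mm from the base axis. Payload 7.1 kg.
Tool frame: the origin (TCP) lies midway between the tips of the shut fingers; the grasp point (between the pads) lies 19 mm behind it; z points along the fingers, y is the line along which they close (so a half turn about z gives the same grasp; the last joint's range is limited). The gripper opens to 88 mm and grips with 3 to 60 N. Pads are 20 mm wide; open, the fingers measure 115 mm over their backs; the gripper's body (75 mm by 178 mm) begins 61 mm behind the grasp point.
Start: joints at [-0.019, 0.423, 1.63, -0, 1.089, -0.019], TCP at [624.984, 0.026, 222.675] pointing down, gripper open.
Joint ranges: [-3, 3], [-0.9, 2.11], [0.09, 2.58], [-1.31, 4.45], [0.11, 2.69], [-2.54, 2.54]. Speed limits (rad/s): [2.39, 2.39, 3.01, 3.14, 3.14, 3.14].

## Interface

Orientations are given as a rotation vector (axis times angle).
In Python, from workcell import ctrl gives the robot as it stands. The module is installed in compiled form; this text tells all that it offers.
- The arm moves only by the tool apply_moves, never from a script. Its argument "targets" is a list of rows, each a list of 3 entries, a list of its own where there are three numbers: the opening, from -1 (shut) to 1 (fully open), then the shift along the tool's x, y, z normalised to -1 to 1, where 1 is 5 cm, then the turn, a rotation vector about the tool's x, y, z normalised to -1 to 1, where 1 is 90 degrees. In form: [[jaw, [x, y, z], [wx, wy, wz]], ...]. A call has 1 to 8 rows; each row shifts and turns the commanded pose from where the row before left it, along the tool's axes as they then stand; what a row does not reach is not made up. A row lasts 1/8 s, in which the tool goes at most 62.5 mm and 10.7 degrees, less where a joint would pass 70% of its speed; a pose out of reach is approached as far as the arm can. A call with a number of a shift or a turn outside -1 to 1 is refused whole. A call with a gripper value outside its range is refused whole. The fingers move at their own pace and stop on an object; the grip force is fixed at half the most. Time passes only in rows, so rows that do not move let the fingers close. It gives the time, the measured TCP pose, the force, the opening and the grip force at its end, in the units of the state.
- ctrl.get_obs(): the state, without advancing time (a new reading comes with each control period).
- ctrl.get_image(name): name is "scene" or "side" or "wrist"; returns a dict with "pixels" (384x512x3 uint8, blue, green, red), "camera_matrix" (3x3 intrinsics, pixels), "view" (4x4, takes a point from world to camera coordinates); the wrist camera has in their place "hand_eye" (4x4, takes a point from camera to tool coordinates, whose origin is the TCP and whose axes are the flange's). Camera axes: x right, y down, z forward; pixel columns grow to the right and rows downward; lengths in mm; the calibration is good to about 2 mm. A picture is of the moment at which its call begins: read the wrist's pose just before it. There is no depth.
- ctrl.close_job(): hands the job in; it is judged then, once.
Trained networks look in the newest picture that a camera, given by its name, has taken for a name from the list of things; names that differ only in an ending like _2 or _b are one class to them, and where a whole thing is asked for, a point or a joint stands for the part that bears it (a point fixed in the world has none). Each returns a list of dicts, best first, with "score" (0 to 1); they miss things now and then, are a little off and sometimes report something else, mostly with a low value. They report only what shows in the picture. A call takes as long as a camera call.
- ctrl.masks_of(label, camera): "region" (384x512 bool, what is visible of it) and "bbox" ([left, top, right, bottom] in pixels, round what is visible of it).
- ctrl.pinpoint(label, camera): "xy" ([column, row] in pixels: a listed point, or the origin of a listed thing).
The state is a dict: "t": time; "qpos": joint angles; "qvel": joint speeds; "joint_torque": joint torques, N m; "ee_pos": TCP position; "orientation": TCP orientation; "ft_force": force on the tool from outside, world axes, zero at the start; "moment": the same for the moment, N m; "width": finger opening in mm; "grasp_force": force on a finger pad.
Only numpy, scipy, OpenCV 4.12 (cv2) and the standard library are available. Lean on these libraries where they do the work, as an engineer would, in place of code of your own. Each camera call takes 0.05 s, during which the arm holds its last target. There are 200 camera calls.

## Task

Put the tape and twine away: slide every roll and reel up off the peg stand and put it in the white box, then set the grey lid on the box so that it sits fully down all round, and last swing both end clips up over the lid's edge until they are fully home. Leave the crockery, candle, tea tin and teaspoon where they are.

Things in the scene. Friction and masses are not known exactly. Their poses are not given: they have to be found in the camera images.
- clip_box: white plastic storage box, open on top, fixed to the counter by grippy feet, in the middle; outside 185 (x) x 220 (y) x 66 high, wall and floor 4: inside 177 x 212 x 62 deep. Origin: centre of its underside; x and y along its sides, z up. A grey clip is hinged on each of its two short walls (the +y and -y ends)
- clip_a (a joint): hinge angle (rad) of the grey clip at the box's +y end: 0 = fully home, flap upright, its tab over the lid's edge; grows as the flap leans outward, to 0.9; starts at 0.65 to 0.85. Hinge line parallel to the box's x through y = +116, z = 42 mm in the box frame. Stiff hinge (0.035 N m), no catch: it stays where it is left; a fingertip pushing its outer side inward and up with 1 to 5 N swings it shut
- clip_b (a joint): hinge angle (rad) of the grey clip at the box's -y end: 0 = fully home, flap upright, its tab over the lid's edge; grows as the flap leans outward, to 0.9; starts at 0.65 to 0.85. Hinge line parallel to the box's x through y = -116, z = 42 mm in the box frame. Stiff hinge (0.035 N m), no catch: it stays where it is left; a fingertip pushing its outer side inward and up with 1 to 5 N swings it shut
- clip_a_top (a point): clip_a: middle of the top edge of this clip's flap, 36 from its hinge line; at y = +116, z = 78 in the box frame when shut. The shut flap is 70 wide (along x), 4 thick, from 4 below to 36 above the hinge; a 4.5 thick tab at its top reaches 20 inward of the hinge line, 1.5 above the seated lid. Leaning out 0.6 rad or more it leaves the lid room to pass
- clip_b_top (a point): clip_b: middle of the top edge of this clip's flap, 36 from its hinge line; at y = -116, z = 78 in the box frame when shut. The shut flap is 70 wide (along x), 4 thick, from 4 below to 36 above the hinge; a 4.5 thick tab at its top reaches 20 inward of the hinge line, 1.5 above the seated lid. Leaning out 0.6 rad or more it leaves the lid room to pass
- lid: loose grey lid, 170 g: plate 191 (x) x 226 (y) x 6; under it a tongue 171 x 206 x 6 deep that drops inside the rim, 3 to spare all round; on top in the middle a grip bar 16 wide (x), 70 long (y), 12 to 35 above the origin. Origin: centre of the tongue's underside; z up. Fits either way round; seated, its origin is 60 above the box's. Starts flat beside the box, right way up
- peg_stand: oak stand, fixed: base 282 (x) x 70 (y) x 18 high with five upright pegs in a row along its x, 54 apart (at x = -108, -54, 0, 54, 108), 12 in diameter, their tops 68 above the counter. Origin: centre of the underside. Stands to the left or the right of the box, the row pointing away from the robot
- tape1: roll of tan paper tape on a card core, one of tape1..tape3: outer diameter 48, width (height lying flat) 22, bore 25, about 35 g. Origin: centre of one flat side, the underside at the start; +z along the bore, up at the start. Starts flat on the base of the peg stand, a peg through its bore; which peg varies. May be absent
- tape2: roll of tan paper tape on a card core, one of tape1..tape3: outer diameter 48, width (height lying flat) 22, bore 25, about 35 g. Origin: centre of one flat side, the underside at the start; +z along the bore, up at the start. Starts flat on the base of the peg stand, a peg through its bore; which peg varies. May be absent
- tape3: roll of tan paper tape on a card core, one of tape1..tape3: outer diameter 48, width (height lying flat) 22, bore 25, about 35 g. Origin: centre of one flat side, the underside at the start; +z along the bore, up at the start. Starts flat on the base of the peg stand, a peg through its bore; which peg varies. May be absent
- twine1: reel of cream kitchen twine, one of twine1, twine2: outer diameter 44 at its card flanges, height 30, bore 20, about 45 g. Origin: centre of one flat side, the underside at the start; +z along the bore, up at the start. Starts flat on the base of the peg stand, a peg through its bore; which peg varies. May be absent
- twine2: reel of cream kitchen twine, one of twine1, twine2: outer diameter 44 at its card flanges, height 30, bore 20, about 45 g. Origin: centre of one flat side, the underside at the start; +z along the bore, up at the start. Starts flat on the base of the peg stand, a peg through its bore; which peg varies. May be absent
- saucer: bystander: olive saucer, diameter 149, 17 high; origin centre of underside
- mug: bystander: terracotta mug on saucer, diameter 86, 90 high; origin centre of underside
- creamer: bystander: terracotta milk jug, diameter 68, 70 high; origin centre of underside
- lace_plate: bystander: white plate with a lacy edge, diameter 184, 11 high; origin centre of underside
- candle: bystander: unlit candle in a glass on lace_plate, diameter 68, 65 high; origin centre of underside
- tea_glass: bystander: glass tea mug with black lid, diameter 85, 111 high; origin centre of underside
- tea_tin: bystander: round steel tea tin, diameter 60, 62 high, beyond the box; origin centre of underside
- teaspoon: bystander: teaspoon lying on the counter beyond the box, 120 long; origin on the counter near its middle

How it is judged:
By the outcome, as a careful person would: the job done as asked, in the order asked, and still so for the second after the job is handed in, with the robot touching nothing.
Of tape1, tape2, tape3, twine1, twine2 only 3 to 5 are there at a start; the rules pass over those that are not, and their reading is None.
At some moment in a run one of lid may be knocked a few centimetres aside while the robot is not near it.
Once in a run the grip may slacken for a moment while it holds something.
It also fails if it takes over 210 s, if anything falls off the work surface, if the arm or the gripper's body presses on something with over 40 N, if the wrist force passes 120 N, or if a joint passes its speed limit or range.

## Working session

There is one attempt and no reset: what is moved stays moved. The work goes in short steps, Python scripts to look and compute and a tool call to move; the robot and the scene stay as the last step left them, time stands still between calls to the robot, and variables do not carry over. Pictures are saved under pics/ and viewed, at most 14 in all, crops included, and the job is handed in when it is done.

Besides the shell and the picture viewer there is one more tool, called after "Request:" as name([rows], argument=value, ...), one row to a line, values as JSON. apply_moves: Moves the arm, as the interface text tells. Scaled input: -1 to 1 covers 5 cm each way for a shift and 90 degrees each way for a turn. Its arguments: {"type":"object","properties":{"targets":{"type":"array"}},"required":["targets"]}

```bash
mkdir -p pics
cat > h.py <<'E'
import numpy as np, cv2
from scipy.spatial.transform import Rotation as R
from workcell import ctrl
def cam(name):
    o=ctrl.get_obs(); im=ctrl.get_image(name); K=np.array(im["camera_matrix"])
    if name=="wrist":
        T=np.eye(4); T[:3,:3]=R.from_rotvec(o["orientation"]).as_matrix(); T[:3,3]=o["ee_pos"]
        c2w=T@np.array(im["hand_eye"])
    else: c2w=np.linalg.inv(np.array(im["view"]))
    return np.array(im["pixels"]),K,c2w
def ray(xy,K,c2w,z):
    d=c2w[:3,:3]@np.linalg.inv(K)@[xy[0],xy[1],1]; p=c2w[:3,3]
    return p+d*(z-p[2])/d[2]
def proj(P,K,c2w):
    q=np.linalg.inv(c2w)@np.append(P,1); q=K@q[:3]; return q[:2]/q[2]
E
python3 - <<'E'
from h import *
o=ctrl.get_obs(); print(o["t"],o["ee_pos"],o["orientation"],o["width"])
ims=[]
for n in ["scene","side"]:
    px,K,c=cam(n); cv2.imwrite(f"pics/{n}0.png",cv2.resize(px,(800,600))); print(n,c[:3,3].round())
    for l,z in [("clip_box",0),("lid",0),("peg_stand",0),("tape1",18),("twine1",18),("clip_a_top",68),("clip_b_top",68),("tea_tin",0),("creamer",0),("mug",17),("tea_glass",0),("lace_plate",0)]:
        for r in ctrl.pinpoint(l,n):
            if r["score"]>.3: print(l,round(r["score"],2),np.round(r["xy"]),ray(r["xy"],K,c,z).round()[:2])
E
```

```text
0.0 [6.24457850e+02 2.81681959e-02 2.21916307e+02] [-2.22071194e+00 -2.22066390e+00  1.64577490e-03] 87.74981999012653
scene [1290.  628.  892.]
clip_box 0.9 [278. 215.] [522.   9.]
clip_box 0.75 [241. 176.] [ 463. -197.]
lid 0.97 [212. 165.] [ 489. -305.]
peg_stand 0.88 [382. 260.] [465. 321.]
tape1 0.73 [372. 267.] [522. 322.]
tape1 0.66 [405. 238.] [370. 331.]
tape1 0.6 [398. 249.] [419. 337.]
twine1 0.81 [356. 279.] [580. 313.]
clip_a_top 0.55 [317. 223.] [534. 151.]
clip_a_top 0.54 [218. 278.] [837.  98.]
clip_b_top 0.64 [241. 178.] [ 533. -126.]
tea_tin 0.75 [183. 210.] [ 696. -203.]
creamer 0.64 [275. 296.] [746. 195.]
creamer 0.54 [318. 221.] [463. 108.]
mug 0.91 [334. 324.] [724. 349.]
tea_glass 0.71 [142. 202.] [ 755. -319.]
lace_plate 0.67 [219. 277.] [798.  54.]
side [ 43. 911. 819.]
clip_box 0.9 [262. 217.] [536.   2.]
lid 0.89 [311. 175.] [ 506. -290.]
peg_stand 0.68 [220. 296.] [472. 325.]
peg_stand 0.38 [231. 188.] [700. -82.]
tape1 0.76 [259. 310.] [363. 325.]
tape1 0.61 [202. 284.] [521. 327.]
tape1 0.53 [238. 300.] [420. 324.]
tape1 0.41 [252. 171.] [ 681. -183.]
twine1 0.71 [219. 291.] [474. 324.]
twine1 0.57 [182. 272.] [589. 320.]
clip_a_top 0.79 [240. 225.] [528. 139.]
tea_tin 0.8 [251. 168.] [ 709. -225.]
creamer 0.86 [169. 228.] [743. 187.]
creamer 0.38 [223. 293.] [472. 313.]
mug 0.93 [137. 264.] [710. 355.]
tea_glass 0.86 [251. 153.] [ 757. -313.]
lace_plate 0.55 [183. 197.] [805.  39.]
```

View pics/scene0.png

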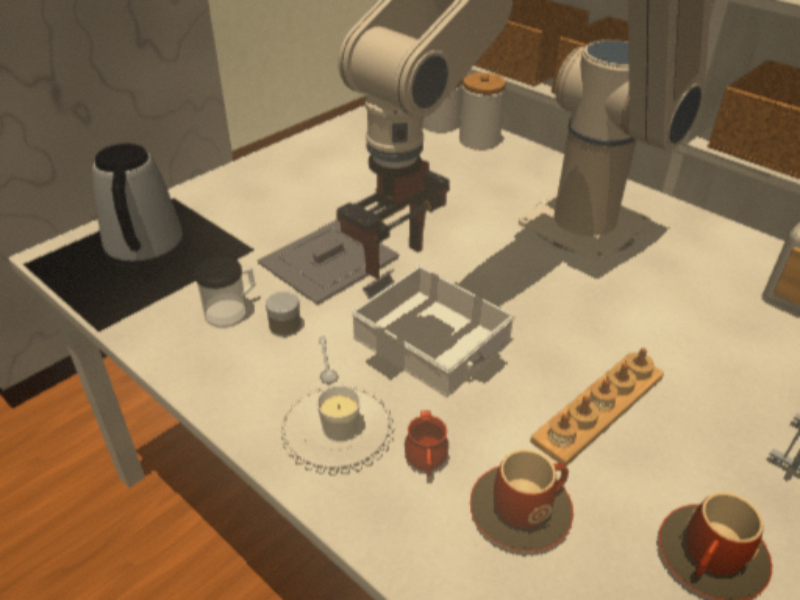

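View pics/side0.png

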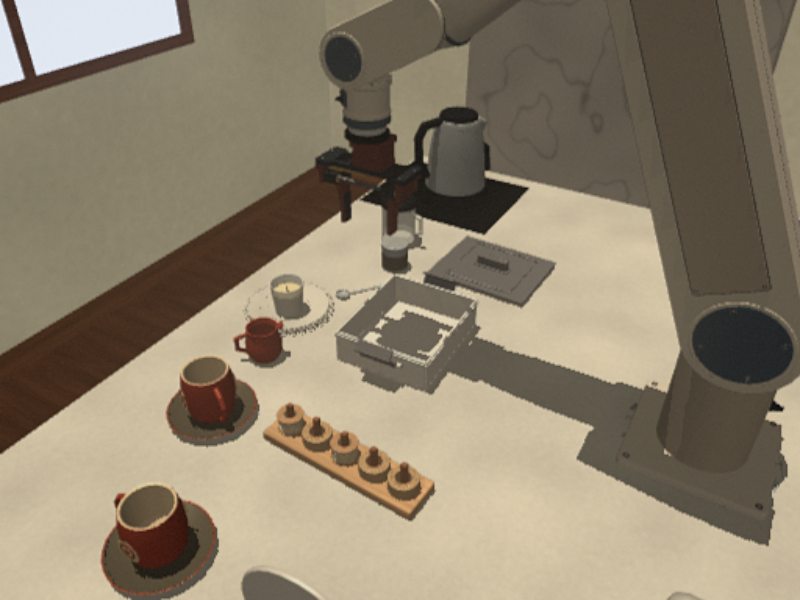

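Request:
apply_moves([
  [1,[0.7,-0.4,-0.3],[0,0,0]],
  [1,[0.7,-0.4,-0.3],[0,0,0]],
  [1,[0.7,-0.4,-0.3],[0,0,0]],
  [1,[0.7,-0.4,-0.3],[0,0,0]],
  [1,[0.7,-0.4,-0.3],[0,0,0]],
  [1,[0.7,-0.4,-0.3],[0,0,0]],
  [1,[0.7,-0.4,-0.3],[0,0,0]],
  [1,[0.7,-0.4,-0.3],[0,0,0]],
])

```text
t: 2.3
ee_pos: [464.2, 281.1, 343.3]
orientation: [2.221, 2.221, 0.0]
ft_force: [0.4, 0.3, 1.0]
width: 87.8
grasp_force: 0.0
```

Request:
apply_moves([
  [1,[0,0,0],[0,0,-0.1]],
  [1,[0,0,0],[0,0,-0.1]],
  [1,[0,0,0],[0,0,-0.1]],
  [1,[0,0,0],[0,0,-0.1]],
  [1,[0,0,0],[0,0,-0.1]],
  [1,[0,0,0],[0,0,-0.1]],
  [1,[0,0,0],[0,0,-0.1]],
  [1,[0,0,0],[0,0,-0.1]],
])

```text
t: 3.3
ee_pos: [464.9, 280.0, 342.7]
orientation: [0.483, 3.104, 0.0]
ft_force: [-0.4, -0.0, -0.3]
width: 87.9
grasp_force: 0.0
```

Request:
apply_moves([
  [1,[0,0,0],[0,0,-0.1]],
  [1,[0,0,0],[0,0,-0.1]],
  [1,[0,0,0],[0,0,0]],
  [1,[0,0,0],[0,0,0]],
])

```text
t: 3.8
ee_pos: [465.0, 280.0, 342.7]
orientation: [0.005, 3.142, 0.0]
ft_force: [0.6, -0.2, -0.2]
width: 87.4
grasp_force: 0.0
```

Run:
```python
from h import *
o=ctrl.get_obs(); print(o["t"],np.round(o["ee_pos"],1),np.round(o["orientation"],3),np.round(o["qpos"],2))
px,K,c=cam("wrist"); cv2.imwrite("pics/w1.png",px); print(c.round(2),K)
for l,z in [("peg_stand",0),("tape1",18),("twine1",18),("clip_box",0),("clip_a_top",70)]:
    for r in ctrl.pinpoint(l,"wrist"):
        if r["score"]>.2: print(l,round(r["score"],2),np.round(r["xy"]),ray(r["xy"],K,c,z).round(1)[:2])
```

```text
3.8 [465.  280.  342.7] [0.005 3.142 0.   ] [ 0.52  0.18  1.68  0.    1.28 -1.05]
[[ 0.0000e+00  9.6000e-01  3.0000e-01  3.8284e+02]
 [ 1.0000e+00 -0.0000e+00 -0.0000e+00  2.8115e+02]
 [-0.0000e+00  3.0000e-01 -9.6000e-01  5.0585e+02]
 [ 0.0000e+00  0.0000e+00  0.0000e+00  1.0000e+00]] [[309.80903021   0.         258.07900738]
 [  0.         309.80903021 190.82905616]
 [  0.           0.           1.        ]]
peg_stand 0.9 [282. 152.] [472.4 319.7]
tape1 0.85 [284. 185.] [524.  322.4]
tape1 0.82 [291.  81.] [363.1 329.9]
tape1 0.62 [288. 114.] [410.4 327.2]
tape1 0.62 [286. 153.] [470.6 325.8]
twine1 0.92 [280. 221.] [587.9 317.6]
twine1 0.6 [285. 154.] [473.2 324. ]
clip_box 0.91 [100. 188.] [534.1  10.3]
clip_a_top 0.9 [170. 202.] [534.1 149.1]
clip_a_top 0.72 [294. 288.] [683.8 338.2]
```

View pics/w1.png

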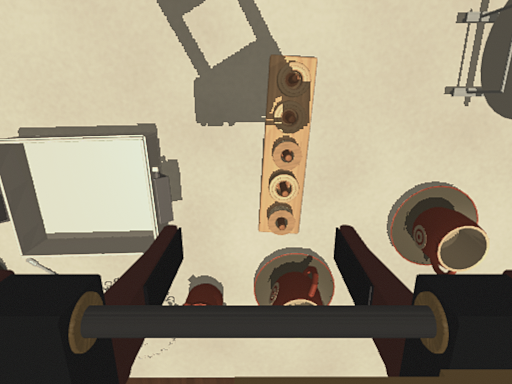

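Run:
```python
from h import *
px,K,c=cam("wrist")
big=cv2.resize(px[45:245,150:330],None,fx=3,fy=3,interpolation=cv2.INTER_CUBIC)
m=ctrl.masks_of("peg_stand","wrist")[0]; reg=m["region"].astype(np.uint8)
for l in ["tape1","twine1"]:
    for r in ctrl.masks_of(l,"wrist"): print(l,round(r["score"],2),np.round(r["bbox"]))
# base top outline
pts=np.array([ray(p[0],K,c,18)[:2] for p in max(cv2.findContours(reg,0,1)[0],key=cv2.contourArea)],np.float32)
print(m["score"],cv2.minAreaRect(pts), cv2.boxPoints(cv2.minAreaRect(pts)).round())
bm=ctrl.masks_of("clip_box","wrist")[0]; print(bm["score"],bm["bbox"])
for q in [(270,56),(317,57),(301,233),(259,232)]: print(q,ray(q,K,c,18).round(1))
cv2.imwrite("pics/w1c.png",big)
```

```text
tape1 0.96 [278.  62. 310.  98.]
tape1 0.81 [270. 171. 299. 201.]
tape1 0.76 [273. 100. 306. 132.]
twine1 0.75 [273. 142. 302. 169.]
twine1 0.7 [268. 209. 294. 240.]
0.85 ((467.7695617675781, 324.02423095703125), (70.0623550415039, 280.6943054199219), 86.36813354492188) [[325. 298.]
 [606. 280.]
 [610. 350.]
 [330. 368.]]
0.83 [0.4, 132.1, 172.7, 258.4]
(270, 56) [328.7 298.2  18. ]
(317, 57) [330.1 366.6  18. ]
(301, 233) [609.7 354.7  18. ]
(259, 232) [607.8 282.4  18. ]
```

View pics/w1c.png

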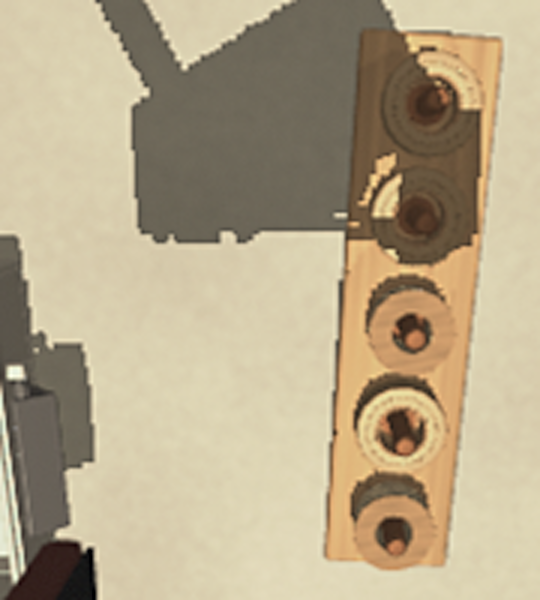

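Run:
```python
from h import *
px,K,c=cam("wrist")
for q in [(396,545),(404,438),(414,338),(420,208),(436,95)]:
    print("tip",ray((q[0]/3+150,q[1]/3+45),K,c,68).round(1))
for q,z in [((394,528),48),((400,428),40),((410,328),48),((418,215),40),((430,103),40)]:
    print("top",ray((q[0]/3+150,q[1]/3+45),K,c,z).round(1))
# box inner floor / rim
b,g,r=[px[...,i].astype(int) for i in range(3)]
bm=ctrl.masks_of("clip_box","wrist")[0]["region"].astype(np.uint8)
cnt=max(cv2.findContours(bm,0,1)[0],key=cv2.contourArea)
pts=np.array([ray(p[0],K,c,66)[:2] for p in cnt if p[0][0]>3],np.float32)
print(cv2.minAreaRect(pts)); 
for l in ["clip_a_top","clip_box"]: 
  for e in ctrl.pinpoint(l,"wrist")[:1]: print(l,e["xy"])
```

```text
tip [575.8 317.6  68. ]
tip [518.5 320.2  68. ]
tip [468.5 323.7  68. ]
tip [408.2 324.7  68. ]
tip [359.6 330.3  68. ]
top [574.8 318.   48. ]
top [521.7 320.5  40. ]
top [467.4 323.5  48. ]
top [413.1 326.7  40. ]
top [361.6 330.8  40. ]
((529.5213623046875, 21.192771911621094), (193.4230194091797, 259.6459655761719), 1.017547607421875)
clip_a_top [293.0, 282.7]
clip_box [99.3, 190.9]
```

Request:
apply_moves([
  [1,[-0.37,0.125,0.74],[0,0,0]],
  [1,[-0.37,0.125,0.74],[0,0,0]],
  [1,[-0.37,0.125,0.74],[0,0,0]],
  [1,[-0.37,0.125,0.74],[0,0,0]],
  [1,[-0.37,0.125,0.74],[0,0,0]],
  [1,[-0.37,0.125,0.74],[0,0,0]],
  [1,[0,0,0],[0,0,0]],
  [1,[0,0,0],[0,0,0]],
])

```text
t: 5.55
ee_pos: [575.9, 317.6, 121.6]
orientation: [0.0, 3.141, 0.0]
ft_force: [0.3, 0.9, 0.7]
width: 87.8
grasp_force: 0.0
```

Request:
apply_moves([
  [1,[0,0,0.49],[0,0,0]],
  [1,[0,0,0.49],[0,0,0]],
  [1,[0,0,0.49],[0,0,0]],
  [1,[0,0,0.49],[0,0,0]],
  [-1,[0,0,0],[0,0,0]],
  [-1,[0,0,0],[0,0,0]],
  [-1,[0,0,0],[0,0,0]],
  [-1,[0,0,0],[0,0,0]],
])

```text
t: 6.55
ee_pos: [576.5, 317.8, 23.8]
orientation: [-0.0, 3.14, 0.001]
ft_force: [-0.1, 1.0, -0.2]
width: 51.0
grasp_force: 0.0
```

Request:
apply_moves([
  [-1,[0,0,0],[0,0,0]],
  [-1,[0,0,-0.1],[0,0,0]],
  [-1,[0,0,-0.4],[0,0,0]],
  [-1,[0,0,-0.6],[0,0,0]],
  [-1,[0,0,-0.6],[0,0,0]],
  [-1,[0,0,-0.3],[0,0,0]],
  [-1,[0,0,0],[0,0,0]],
])

```text
t: 7.42
ee_pos: [576.7, 317.9, 124.3]
orientation: [-0.0, 3.139, 0.002]
ft_force: [-0.1, 0.0, -1.0]
width: 43.3
grasp_force: 30.0
```

Request:
apply_moves([
  [-1,[-0.04,-0.6,-0.1],[0,0,0]],
  [-1,[-0.04,-0.9,-0.1],[0,0,0]],
  [-1,[-0.04,-0.9,0],[0,0,0]],
  [-1,[-0.04,-0.9,0],[0,0,0]],
  [-1,[-0.04,-0.9,0],[0,0,0]],
  [-1,[-0.04,-0.9,0],[0,0,0]],
  [-1,[0,0,0],[0,0,0]],
  [-1,[0,0,0],[0,0,0]],
])

```text
t: 8.43
ee_pos: [587.5, 62.8, 131.9]
orientation: [-0.001, -3.14, -0.0]
ft_force: [-1.1, 0.6, -0.3]
width: 43.2
grasp_force: 30.0
```

Run:
```python
from h import *
o=ctrl.get_obs(); print(o["t"],np.round(o["ee_pos"],1),o["width"])
px,K,c=cam("wrist"); cv2.imwrite("pics/w2.png",px)
for l,z in [("clip_box",0),("clip_a_top",71),("clip_b_top",71)]:
    for r in ctrl.pinpoint(l,"wrist"):
        print(l,round(r["score"],2),np.round(r["xy"]),ray(r["xy"],K,c,z).round(1)[:2])
```

```text
8.425 [587.5  62.8 131.9] 43.23042251330157
clip_box 0.86 [204. 127.] [533.4  13.5]
clip_a_top 0.58 [377. 131.] [530.  148.8]
clip_b_top 0.59 [244. 355.] [730.1  50.5]
```

View pics/w2.png

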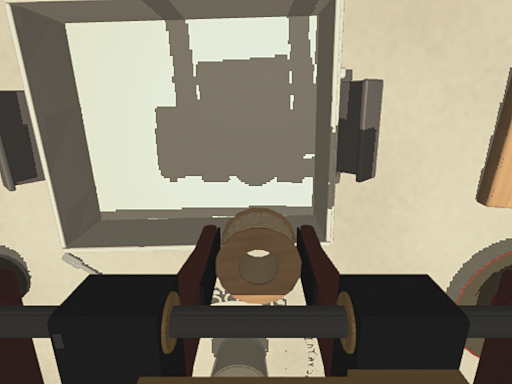

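Run:
```python
from h import *
px,K,c=cam("wrist")
for q,z in [((331,243),66),((64,247),66),((6,3),66),((341,0),66),((67,22),4),((103,213),4),((316,207),4)]: print(q,z,ray(q,K,c,z).round(1))
for q in [(385,80),(375,180),(0,90),(12,190)]: print(q,ray(q,K,c,70).round(1))
```

```text
(331, 243) 66 [621.2 124.3  66. ]
(64, 247) 66 [625.3 -94.8  66. ]
(6, 3) 66 [ 448.6 -100.4   66. ]
(341, 0) 66 [446.4 118.4  66. ]
(67, 22) 4 [447.1 -96.8   4. ]
(103, 213) 4 [619.5 -91.6   4. ]
(316, 207) 4 [612.6 122.6   4. ]
(385, 80) [495.6 151.5  70. ]
(375, 180) [566.7 152.7  70. ]
(0, 90) [ 502.7 -114.3   70. ]
(12, 190) [ 575.2 -122.8   70. ]
```

Request:
apply_moves([
  [-1,[0,-0.04,0.6],[0,0,0]],
  [-1,[0,0,0.7],[0,0,0]],
  [-1,[0,0,0.6],[0,0,0]],
  [-1,[0,0,0.4],[0,0,0]],
  [-1,[0,0,0.09],[0,0,0]],
  [-1,[0,0,0],[0,0,0]],
  [0.4,[0,0,0],[0,0,0]],
  [0.4,[0,0,0],[0,0,0]],
])

```text
t: 9.68
ee_pos: [588.7, 60.6, 14.2]
orientation: [0.0, 3.14, 0.0]
ft_force: [0.1, -0.6, 0.2]
width: 59.5
grasp_force: 0.0
```

Request:
apply_moves([
  [0.4,[0,0,0],[0,0,0]],
  [0.4,[0,0,-0.5],[0,0,0]],
  [0.4,[0,0,-0.9],[0,0,0]],
  [0.4,[0,0,-0.9],[0,0,0]],
  [1,[0.25,0.5,0],[0,0,0]],
  [1,[0.25,0.9,0],[0,0,0]],
  [1,[0.25,0.9,0],[0,0,0]],
  [1,[0.25,0.9,0],[0,0,0]],
])

```text
t: 10.68
ee_pos: [537.6, 221.8, 128.6]
orientation: [0.001, 3.141, 0.0]
ft_force: [0.1, -0.5, -0.2]
width: 87.6
grasp_force: 0.0
```

Request:
apply_moves([
  [1,[0.17,0.98,0],[0,0,0]],
  [1,[0.16,0.98,0],[0,0,0]],
  [1,[0,0,0],[0,0,0]],
  [1,[0,0,0],[0,0,0]],
])

```text
t: 11.18
ee_pos: [521.2, 318.1, 128.1]
orientation: [0.001, -3.141, 0.001]
ft_force: [0.8, -0.7, 0.2]
width: 87.8
grasp_force: 0.0
```

Request:
apply_moves([
  [1,[0,0.02,0.6],[0,0,0]],
  [1,[0,0.02,0.6],[0,0,0]],
  [1,[0,0,0.6],[0,0,0]],
  [1,[0,0,0.3],[0,0,0]],
  [-1,[0,0,0],[0,0,0]],
  [-1,[0,0,0],[0,0,0]],
  [-1,[0,0,0],[0,0,0]],
  [-1,[0,0,0],[0,0,0]],
])

```text
t: 12.18
ee_pos: [521.9, 320.8, 24.0]
orientation: [-0.0, 3.14, 0.001]
ft_force: [-0.4, 1.0, -0.1]
width: 51.1
grasp_force: 0.0
```

Request:
apply_moves([
  [-1,[0,0,0],[0,0,0]],
  [-1,[0,0,-0.1],[0,0,0]],
  [-1,[0,0,-0.4],[0,0,0]],
  [-1,[0,0,-0.7],[0,0,0]],
  [-1,[0,0,-0.7],[0,0,0]],
  [-1,[0,0,-0.3],[0,0,0]],
  [-1,[0,0,0],[0,0,0]],
])

```text
t: 13.05
ee_pos: [522.1, 320.9, 134.6]
orientation: [0.0, 3.139, 0.002]
ft_force: [-0.6, -0.7, 0.4]
width: 46.8
grasp_force: 30.0
```

Request:
apply_moves([
  [-1,[-0.03,-0.6,0],[0,0,0]],
  [-1,[-0.03,-0.92,0],[0,0,0]],
  [-1,[-0.03,-0.92,0],[0,0,0]],
  [-1,[-0.03,-0.92,0],[0,0,0]],
  [-1,[-0.03,-0.92,0],[0,0,0]],
  [-1,[-0.03,-0.92,0],[0,0,0]],
  [-1,[0,0,0],[0,0,0]],
  [-1,[0,0,0],[0,0,0]],
])

```text
t: 14.05
ee_pos: [529.9, 60.8, 132.3]
orientation: [-0.001, -3.14, -0.0]
ft_force: [0.0, 1.1, -0.1]
width: 46.7
grasp_force: 30.0
```

Request:
apply_moves([
  [-1,[0,0,0.6],[0,0,0]],
  [-1,[0,0,0.7],[0,0,0]],
  [-1,[0,0,0.6],[0,0,0]],
  [-1,[0,0,0.4],[0,0,0]],
  [-1,[0,0,0.1],[0,0,0]],
  [-1,[0,0,0],[0,0,0]],
  [0.45,[0,0,0],[0,0,0]],
  [0.45,[0,0,0],[0,0,0]],
])

```text
t: 15.05
ee_pos: [531.1, 60.7, 14.0]
orientation: [-0.0, 3.14, 0.0]
ft_force: [0.3, -0.3, 0.7]
width: 61.9
grasp_force: 0.0
```

Next: middle peg twine (468, 323.7).

Request:
apply_moves([
  [0.45,[0,0,0],[0,0,0]],
  [0.45,[0,0,-0.5],[0,0,0]],
  [0.45,[0,0,-0.9],[0,0,0]],
  [0.45,[0,0,-0.9],[0,0,0]],
  [1,[0.25,0.5,0],[0,0,0]],
  [1,[0.25,0.9,0],[0,0,0]],
  [1,[0.25,0.9,0],[0,0,0]],
  [1,[0.25,0.9,0],[0,0,0]],
])

```text
t: 16.05
ee_pos: [480.2, 221.7, 128.6]
orientation: [0.001, 3.141, 0.001]
ft_force: [0.6, -0.4, 0.6]
width: 87.7
grasp_force: 0.0
```

Request:
apply_moves([
  [1,[0.13,0.98,0],[0,0,0]],
  [1,[0.13,0.98,0],[0,0,0]],
  [1,[0,0.1,0],[0,0,0]],
  [1,[0,0,0],[0,0,0]],
  [1,[0,0,0],[0,0,0]],
])

```text
t: 16.68
ee_pos: [467.5, 322.1, 128.1]
orientation: [-0.002, -3.141, 0.001]
ft_force: [0.6, 0.0, -0.6]
width: 88.0
grasp_force: 0.0
```

Request:
apply_moves([
  [1,[0,0.02,0.6],[0,0,0]],
  [1,[0,0.02,0.6],[0,0,0]],
  [1,[0,0,0.6],[0,0,0]],
  [1,[0,0,0.3],[0,0,0]],
  [-1,[0,0,0],[0,0,0]],
  [-1,[0,0,0],[0,0,0]],
  [-1,[0,0,0],[0,0,0]],
  [-1,[0,0,0],[0,0,0]],
])

```text
t: 17.68
ee_pos: [467.9, 325.8, 24.0]
orientation: [-0.0, 3.14, 0.001]
ft_force: [-0.2, -0.2, 0.1]
width: 51.5
grasp_force: 0.0
```

Request:
apply_moves([
  [-1,[0,0,0],[0,0,0]],
  [-1,[0,0,-0.1],[0,0,0]],
  [-1,[0,0,-0.4],[0,0,0]],
  [-1,[0,0,-0.7],[0,0,0]],
  [-1,[0,0,-0.7],[0,0,0]],
  [-1,[0,0,-0.3],[0,0,0]],
  [-1,[0,0,0],[0,0,0]],
])

```text
t: 18.55
ee_pos: [468.0, 325.9, 134.5]
orientation: [-0.0, 3.139, 0.002]
ft_force: [-0.9, -0.2, -1.3]
width: 43.3
grasp_force: 30.0
```

Request:
apply_moves([
  [-1,[-0.02,-0.7,0],[0,0,0]],
  [-1,[-0.02,-0.92,0],[0,0,0]],
  [-1,[-0.02,-0.92,0],[0,0,0]],
  [-1,[-0.02,-0.92,0],[0,0,0]],
  [-1,[-0.02,-0.92,0],[0,0,0]],
  [-1,[-0.02,-0.92,0],[0,0,0]],
  [-1,[0,0,0],[0,0,0]],
  [-1,[0,0,0],[0,0,0]],
])

```text
t: 19.55
ee_pos: [473.0, 60.6, 132.4]
orientation: [-0.001, -3.14, -0.0]
ft_force: [-0.4, 0.8, -0.7]
width: 43.1
grasp_force: 30.0
```

Request:
apply_moves([
  [-1,[0,0,0.6],[0,0,0]],
  [-1,[0,0,0.7],[0,0,0]],
  [-1,[0,0,0.6],[0,0,0]],
  [-1,[0,0,0.4],[0,0,0]],
  [-1,[0,0,0.1],[0,0,0]],
  [-1,[0,0,0],[0,0,0]],
  [0.4,[0,0,0],[0,0,0]],
  [0.4,[0,0,0],[0,0,0]],
])

```text
t: 20.55
ee_pos: [474.1, 60.7, 13.9]
orientation: [-0.0, 3.14, 0.0]
ft_force: [0.8, 0.1, 0.6]
width: 59.5
grasp_force: 0.0
```

Request:
apply_moves([
  [0.45,[0,0,0],[0,0,0]],
  [0.45,[0,0,-0.5],[0,0,0]],
  [0.45,[0,0,-0.9],[0,0,0]],
  [0.45,[0,0,-0.9],[0,0,0]],
  [1,[0.25,0.5,0],[0,0,0]],
  [1,[0.25,0.9,0],[0,0,0]],
  [1,[0.25,0.9,0],[0,0,0]],
  [1,[0.25,0.9,0],[0,0,0]],
])

```text
t: 21.55
ee_pos: [423.1, 221.8, 128.6]
orientation: [0.001, 3.141, 0.001]
ft_force: [0.3, 0.7, 0.1]
width: 87.5
grasp_force: 0.0
```

Request:
apply_moves([
  [1,[0.11,0.98,0],[0,0,0]],
  [1,[0.1,0.98,0],[0,0,0]],
  [1,[0,0.16,0],[0,0,0]],
  [1,[0,0,0],[0,0,0]],
  [1,[0,0,0],[0,0,0]],
])

```text
t: 22.18
ee_pos: [412.9, 325.2, 128.1]
orientation: [-0.002, -3.141, 0.001]
ft_force: [-0.5, -0.1, -0.2]
width: 87.9
grasp_force: 0.0
```

Request:
apply_moves([
  [1,[0,0,0.6],[0,0,0]],
  [1,[0,0,0.6],[0,0,0]],
  [1,[0,0,0.6],[0,0,0]],
  [1,[0,0,0.3],[0,0,0]],
  [-1,[0,0,0],[0,0,0]],
  [-1,[0,0,0],[0,0,0]],
  [-1,[0,0,0],[0,0,0]],
  [-1,[0,0,0],[0,0,0]],
])

```text
t: 23.18
ee_pos: [413.4, 326.9, 23.9]
orientation: [-0.0, 3.14, 0.001]
ft_force: [0.1, -0.5, -0.2]
width: 51.5
grasp_force: 0.0
```

Request:
apply_moves([
  [-1,[0,0,0],[0,0,0]],
  [-1,[0,0,-0.1],[0,0,0]],
  [-1,[0,0,-0.4],[0,0,0]],
  [-1,[0,0,-0.7],[0,0,0]],
  [-1,[0,0,-0.7],[0,0,0]],
  [-1,[0,0,-0.3],[0,0,0]],
  [-1,[0,0,0],[0,0,0]],
])

```text
t: 24.05
ee_pos: [413.4, 326.9, 133.9]
orientation: [0.0, 3.14, 0.002]
ft_force: [-0.2, -0.0, -0.6]
width: 47.7
grasp_force: 30.0
```

Request:
apply_moves([
  [-1,[-0.25,-0.65,0],[0,0,0]],
  [-1,[-0.39,-0.95,0],[0,0,0]],
  [-1,[-0.39,-0.95,0],[0,0,0]],
  [-1,[-0.39,-0.95,0],[0,0,0]],
  [-1,[-0.39,-0.95,0],[0,0,0]],
  [-1,[-0.39,-0.95,0],[0,0,0]],
  [-1,[-0.39,-0.95,0],[0,0,0]],
  [-1,[-0.38,-0.91,0],[0,0,0]],
])

```text
t: 25.05
ee_pos: [561.0, -38.2, 131.3]
orientation: [-0.001, -3.139, -0.0]
ft_force: [0.6, 0.4, 0.4]
width: 47.6
grasp_force: 30.0
```

Request:
apply_moves([
  [-1,[0,0,0],[0,0,0]],
  [-1,[0,0,0.2],[0,0,0]],
  [-1,[0,0,0],[0,0,0]],
])

```text
t: 25.42
ee_pos: [559.7, -35.2, 121.4]
orientation: [0.002, -3.138, -0.001]
ft_force: [-0.1, 0.7, -0.9]
width: 47.7
grasp_force: 30.0
```

Request:
apply_moves([
  [-1,[0,0,0.5],[0,0,0]],
  [-1,[0,0,0.6],[0,0,0]],
  [-1,[0,0,0.6],[0,0,0]],
  [-1,[0,0,0.4],[0,0,0]],
  [-1,[0,0,0.09],[0,0,0]],
  [-1,[0,0,0],[0,0,0]],
  [0.45,[0,0,0],[0,0,0]],
  [0.45,[0,0,0],[0,0,0]],
])

```text
t: 26.42
ee_pos: [562.1, -36.6, 14.6]
orientation: [0.0, 3.14, -0.0]
ft_force: [-0.6, -0.4, 0.7]
width: 62.7
grasp_force: 0.0
```

Request:
apply_moves([
  [0.45,[0,0,0],[0,0,0]],
  [0.45,[0,0,-0.5],[0,0,0]],
  [0.45,[0,0,-0.9],[0,0,0]],
  [0.45,[0,0,-0.9],[0,0,0]],
  [1,[0.25,0.4,0],[0,0,0]],
  [1,[0.5,0.9,0],[0,0,0]],
  [1,[0.5,0.9,0],[0,0,0]],
  [1,[0.5,0.9,0],[0,0,0]],
])

```text
t: 27.42
ee_pos: [471.8, 119.8, 127.8]
orientation: [-0.001, -3.14, 0.0]
ft_force: [0.4, 0.3, -0.7]
width: 87.8
grasp_force: 0.0
```

Request:
apply_moves([
  [1,[0.5,0.9,0],[0,0,0]],
  [1,[0.5,0.9,0],[0,0,0]],
  [1,[0.5,0.9,0],[0,0,0]],
  [1,[0.5,0.9,0],[0,0,0]],
  [1,[0.25,0.6,0],[0,0,0]],
  [1,[0,0,0],[0,0,0]],
  [1,[0,0,0],[0,0,0]],
])

```text
t: 28.3
ee_pos: [360.7, 327.7, 128.0]
orientation: [0.001, -3.14, 0.002]
ft_force: [-0.3, 1.0, 0.1]
width: 87.6
grasp_force: 0.0
```

Last: tape at (361, 330.8).

Request:
apply_moves([
  [1,[0,0.03,0.6],[0,0,0]],
  [1,[0,0,0.6],[0,0,0]],
  [1,[0,0,0.6],[0,0,0]],
  [1,[0,0,0.28],[0,0,0]],
  [-1,[0,0,0],[0,0,0]],
  [-1,[0,0,0],[0,0,0]],
  [-1,[0,0,0],[0,0,0]],
  [-1,[0,0,0],[0,0,0]],
])

```text
t: 29.3
ee_pos: [361.8, 330.4, 25.4]
orientation: [-0.0, 3.141, 0.001]
ft_force: [-0.7, 0.3, 0.5]
width: 51.3
grasp_force: 0.0
```

Request:
apply_moves([
  [-1,[0,0,0],[0,0,0]],
  [-1,[0,0,-0.1],[0,0,0]],
  [-1,[0,0,-0.4],[0,0,0]],
  [-1,[0,0,-0.7],[0,0,0]],
  [-1,[0,0,-0.7],[0,0,0]],
  [-1,[0,0,-0.3],[0,0,0]],
  [-1,[0,0,0],[0,0,0]],
])

```text
t: 30.18
ee_pos: [361.8, 330.4, 135.3]
orientation: [-0.0, 3.14, 0.002]
ft_force: [0.6, -0.6, -0.5]
width: 47.7
grasp_force: 30.0
```

Request:
apply_moves([
  [-1,[-0.25,-0.7,0],[0,0,0]],
  [-1,[-0.36,-0.95,0],[0,0,0]],
  [-1,[-0.36,-0.95,0],[0,0,0]],
  [-1,[-0.36,-0.95,0],[0,0,0]],
  [-1,[-0.36,-0.95,0],[0,0,0]],
  [-1,[-0.36,-0.95,0],[0,0,0]],
  [-1,[-0.36,-0.95,0],[0,0,0]],
  [-1,[-0.36,-0.9,0],[0,0,0]],
])

```text
t: 31.18
ee_pos: [499.4, -36.6, 133.0]
orientation: [-0.001, -3.139, -0.0]
ft_force: [0.3, 0.9, -0.5]
width: 47.8
grasp_force: 30.0
```

Request:
apply_moves([
  [-1,[0,0,0],[0,0,0]],
  [-1,[0,0,0.2],[0,0,0]],
  [-1,[0,0,0],[0,0,0]],
])

```text
t: 31.55
ee_pos: [498.3, -33.8, 123.0]
orientation: [0.002, -3.138, -0.001]
ft_force: [0.3, 0.5, -0.8]
width: 47.6
grasp_force: 30.0
```

Then up high and toward the lid for a look.

Request:
apply_moves([
  [-1,[0,0,0.5],[0,0,0]],
  [-1,[0,0,0.6],[0,0,0]],
  [-1,[0,0,0.6],[0,0,0]],
  [-1,[0,0,0.4],[0,0,0]],
  [-1,[0,0,0.1],[0,0,0]],
  [-1,[0,0,0],[0,0,0]],
  [0.45,[0,0,0],[0,0,0]],
  [0.45,[0,0,0],[0,0,0]],
])

```text
t: 32.55
ee_pos: [500.6, -35.0, 15.5]
orientation: [-0.0, 3.14, -0.0]
ft_force: [-0.5, -0.2, 0.8]
width: 62.4
grasp_force: 0.0
```

Request:
apply_moves([
  [0.45,[0,0,0],[0,0,0]],
  [0.45,[0,0,-0.5],[0,0,0]],
  [0.45,[0,0,-0.9],[0,0,0]],
  [0.45,[0,0,-0.9],[0,0,0]],
  [0.45,[0,-0.3,-0.9],[0,0,0]],
  [0.45,[0,-0.5,-0.9],[0,0,0]],
  [0.45,[0,-0.5,-0.9],[0,0,0]],
  [0.45,[0,-0.5,-0.9],[0,0,0]],
])

```text
t: 33.55
ee_pos: [499.5, -125.7, 311.6]
orientation: [0.0, 3.141, -0.0]
ft_force: [2.0, 0.1, 0.1]
width: 64.0
grasp_force: 0.0
```

Request:
apply_moves([
  [0,[0,-0.2,0],[0,0,0.1]],
  [0,[0,0,0],[0,0,0.1]],
  [0,[0,0,0],[0,0,0.1]],
  [0,[0,0,0],[0,0,0.1]],
  [0,[0,0,0],[0,0,0.1]],
  [0,[0,0,0],[0,0,0.1]],
  [0,[0,0,0],[0,0,0.1]],
  [0,[0,0,0],[0,0,0.1]],
])

```text
t: 34.55
ee_pos: [499.7, -135.0, 309.8]
orientation: [1.853, 2.537, -0.0]
ft_force: [0.6, -0.6, -0.0]
width: 43.8
grasp_force: 0.0
```

Request:
apply_moves([
  [0,[0,0,0],[0,0,0.1]],
  [0,[0,0,0],[0,0,0.1]],
  [0,[0,0,0],[0,0,0]],
  [0,[0,0,0],[0,0,0]],
])

```text
t: 35.05
ee_pos: [499.9, -135.0, 309.8]
orientation: [2.218, 2.225, 0.0]
ft_force: [-0.5, -0.8, -0.2]
width: 43.8
grasp_force: 0.0
```

```bash
cat > look.py <<'E'
from h import *
import sys
o=ctrl.get_obs(); print(o["t"],np.round(o["ee_pos"],1),np.round(o["orientation"],3),o["width"])
px,K,c=cam("wrist"); cv2.imwrite(f"pics/{sys.argv[1]}.png",px); print(c[:3].round(2))
for l,z in [("clip_box",0),("lid",0),("clip_a_top",70),("tape1",5),("twine1",5)]:
    for r in ctrl.pinpoint(l,"wrist"):
        if r["score"]>.3: print(l,round(r["score"],2),np.round(r["xy"]),ray(r["xy"],K,c,z).round(1)[:2])
for r in ctrl.masks_of("lid","wrist")[:1]: 
    cnt=max(cv2.findContours(r["region"].astype(np.uint8),0,1)[0],key=cv2.contourArea)
    print(r["bbox"],cv2.minAreaRect(np.array([ray(p[0],K,c,12)[:2] for p in cnt],np.float32)))
E
python3 look.py w3
```

```text
35.05 [ 499.9 -135.   309.8] [2.218 2.225 0.   ] 43.830528885856246
[[ 1.0000e+00  0.0000e+00  0.0000e+00  4.9902e+02]
 [ 0.0000e+00 -9.6000e-01 -3.0000e-01 -5.2550e+01]
 [-0.0000e+00  3.0000e-01 -9.6000e-01  4.7289e+02]]
clip_box 0.88 [282.  48.] [532.3   9.7]
clip_box 0.6 [328.  10.] [593.5  57.9]
lid 0.72 [268. 248.] [ 517.1 -300.4]
tape1 0.94 [260.  83.] [502.2 -36.4]
tape1 0.88 [282.   5.] [529.8  61.7]
tape1 0.65 [303.  82.] [562.5 -35.1]
twine1 0.85 [324.  10.] [586.6  56. ]
twine1 0.6 [241.   9.] [475.7  56.8]
[201.1, 193.6, 344.0, 296.8] ((519.2421875, -295.27764892578125), (192.80001831054688, 225.2415771484375), 88.61665344238281)
```

View pics/w3.png

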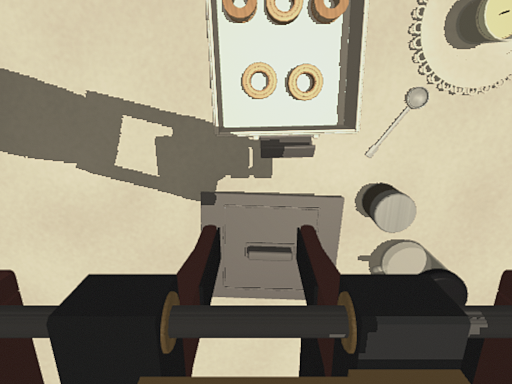

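Run:
```python
from h import *
px,K,c=cam("wrist")
cv2.imwrite("pics/w3c.png",cv2.resize(px[185:305,190:350],None,fx=5,fy=5,interpolation=cv2.INTER_CUBIC))
r=ctrl.masks_of("lid","wrist")[0]
cnt=max(cv2.findContours(r["region"].astype(np.uint8),0,1)[0],key=cv2.contourArea)
rect=cv2.minAreaRect(np.array([ray(p[0],K,c,12)[:2] for p in cnt],np.float32)); print(rect)
a=np.radians(rect[2]-90); C=np.array(rect[0])
for s,t in [(35,8),(35,-8),(-35,8),(-35,-8)]:
    P=np.r_[C+s*np.array([np.cos(a),np.sin(a)])+t*np.array([-np.sin(a),np.cos(a)]),35]; print(((proj(P,K,c)-[190,185])*5).round())
```

```text
((519.402587890625, -294.6570739746094), (192.60763549804688, 225.0264129638672), 88.71111297607422)
[516. 331.]
[513. 376.]
[293. 326.]
[292. 371.]
```

View pics/w3c.png

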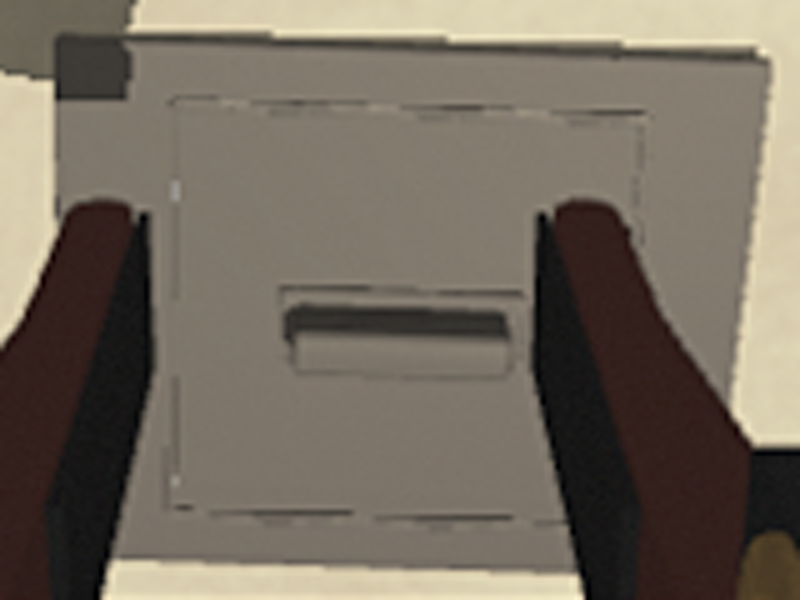

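Request:
apply_moves([
  [0,[-0.64,0.08,0.5],[0,0,0.1]],
  [0,[0,0,0.5],[0,0,0.1]],
  [0,[0,0,0.5],[0,0,0.1]],
  [0,[0,0,0.5],[0,0,0.1]],
  [0,[0,0,0.5],[0,0,0.1]],
  [0,[0,0,0.5],[0,0,0.1]],
  [0,[0,0,0],[0,0,0.1]],
  [0,[0,0,0],[0,0,0.1]],
])

```text
t: 36.5
ee_pos: [503.8, -166.9, 159.1]
orientation: [-3.104, -0.484, 0.001]
ft_force: [0.4, 0.3, 0.3]
width: 44.0
grasp_force: 0.0
```

Request:
apply_moves([
  [0,[0,0,0],[0,0,0.1]],
  [0,[0,0,0],[0,0,0.11]],
  [0,[0.07,0.8,0],[0,0,0]],
  [0,[0.07,0.8,0],[0,0,0]],
  [0,[0.07,0.8,0],[0,0,0]],
  [0,[0.07,0.12,0],[0,0,0]],
  [0,[0,0,0],[0,0,0]],
  [0,[0,0,0],[0,0,0]],
])

```text
t: 37.5
ee_pos: [515.8, -292.0, 159.5]
orientation: [-3.141, 0.023, 0.001]
ft_force: [1.0, 0.4, 0.5]
width: 44.0
grasp_force: 0.0
```

```bash
python3 look.py w4; python3 -c "
from h import *
print(ctrl.get_obs()['qpos'].__class__, np.round(ctrl.get_obs()['qpos'],2))"
```

```text
37.5 [ 515.8 -292.   159.5] [-3.141e+00  2.300e-02  1.000e-03] 44.01247526968825
[[-1.0000e-02 -9.5000e-01 -3.0000e-01  5.9680e+02]
 [-1.0000e+00  1.0000e-02  0.0000e+00 -2.9240e+02]
 [-0.0000e+00  3.0000e-01 -9.6000e-01  3.2259e+02]]
lid 0.8 [261. 173.] [ 516.6 -294.4]
clip_a_top 0.6 [ 70. 168.] [ 540.4 -134.6]
tape1 0.89 [ 19. 194.] [498.6 -33.8]
tape1 0.72 [  5. 131.] [565.  -35.2]
[162.9, 52.4, 372.0, 270.4] ((518.074462890625, -296.50994873046875), (191.64166259765625, 226.8201141357422), 87.88166809082031)
<class 'numpy.ndarray'> [-0.54  0.46  1.75  0.    0.94  1.05]
```

Request:
apply_moves([
  [0,[0.06,0.07,0.7],[0,0,0.01]],
  [0,[0,0,0.7],[0,0,0]],
  [0,[0,0,0.7],[0,0,0]],
  [0,[0,0,0.5],[0,0,0]],
  [0,[0,0,0.25],[0,0,0]],
  [0,[0,0,0],[0,0,0]],
  [-1,[0,0,0],[0,0,0]],
  [-1,[0,0,0],[0,0,0]],
])

```text
t: 38.85
ee_pos: [519.6, -297.2, 18.3]
orientation: [3.14, -0.049, 0.003]
ft_force: [0.4, -0.0, -0.8]
width: 27.4
grasp_force: 0.0
```

Request:
apply_moves([
  [-1,[0,0,0],[0,0,0]],
  [-1,[0,0,0],[0,0,0]],
])

```text
t: 39.1
ee_pos: [519.4, -297.0, 17.9]
orientation: [3.141, -0.05, 0.002]
ft_force: [-0.5, -0.7, 5.5]
width: 15.8
grasp_force: 30.0
```

Request:
apply_moves([
  [-1,[0,0,-0.1],[0,0,0]],
  [-1,[0,0,-0.4],[0,0,0]],
  [-1,[0,0,-0.7],[0,0,0]],
  [-1,[0,0,-0.8],[0,0,0]],
  [-1,[0,0,-0.7],[0,0,0]],
  [-1,[0,-0.3,-0.4],[0,0,0]],
  [-1,[0,-0.6,0],[0,0,0]],
  [-1,[0,-0.6,0],[0,0,0]],
])

```text
t: 40.1
ee_pos: [520.8, -220.1, 172.6]
orientation: [-3.141, 0.05, 0.0]
ft_force: [-0.1, -0.8, -1.9]
width: 15.8
grasp_force: 30.0
```

Request:
apply_moves([
  [-1,[0,-0.3,0],[0,0,0]],
  [-1,[0,0,0],[0,0,-0.1]],
  [-1,[0,0,0],[0,0,-0.1]],
  [-1,[0,0,0],[0,0,-0.1]],
  [-1,[0,0,0],[0,0,-0.1]],
  [-1,[0,0,0],[0,0,-0.1]],
  [-1,[0,0,0],[0,0,-0.1]],
  [-1,[0,0,0],[0,0,-0.1]],
])

```text
t: 41.1
ee_pos: [521.5, -206.5, 172.0]
orientation: [-2.699, -1.606, 0.001]
ft_force: [-0.2, 0.1, -1.1]
width: 16.1
grasp_force: 30.0
```

Request:
apply_moves([
  [-1,[0,0,0],[0,0,-0.1]],
  [-1,[0,0,0],[0,0,-0.1]],
  [-1,[0,0,0],[0,0,-0.1]],
  [-1,[0,0,0],[0,0,-0.04]],
  [-1,[0,0,0],[0,0,0]],
  [-1,[0,0,0],[0,0,0]],
])

```text
t: 41.85
ee_pos: [521.7, -206.7, 172.1]
orientation: [-2.187, -2.255, 0.0]
ft_force: [-0.4, -0.2, -1.3]
width: 16.1
grasp_force: 30.0
```

Run:
```python
from h import *
o=ctrl.get_obs(); print(o["t"],np.round(o["ee_pos"],1),np.round(o["orientation"],3),o["width"],o["grasp_force"])
px,K,c=cam("wrist"); cv2.imwrite("pics/w5.png",cv2.resize(px,(768,576)))
for l,z in [("clip_box",0),("clip_a_top",70)]:
    for r in ctrl.pinpoint(l,"wrist"):
        if r["score"]>.3: print(l,round(r["score"],2),np.round(r["xy"]),ray(r["xy"],K,c,z).round(1)[:2])
```

```text
41.85 [ 521.7 -206.7  172.1] [-2.187 -2.255  0.   ] 16.105840261285373 29.9967098236084
```

View pics/w5.png

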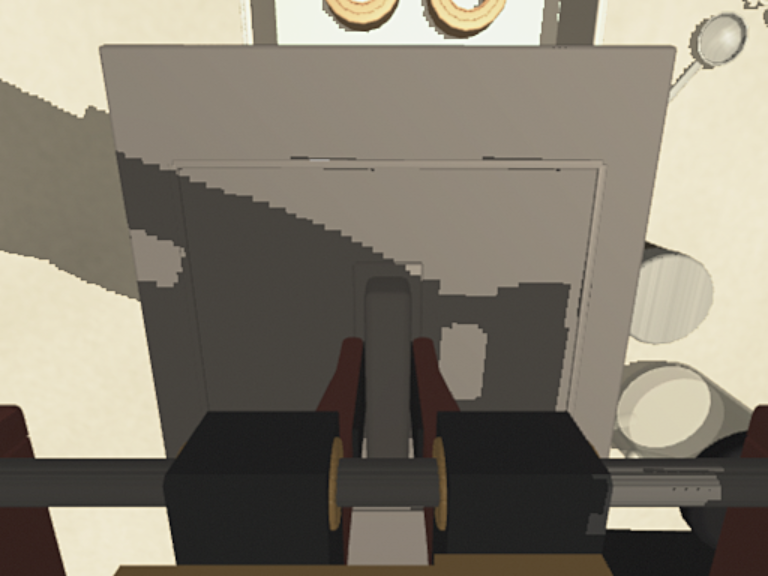

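```bash
cat > fit.py <<'E'
from h import *
from scipy.optimize import minimize
im=ctrl.get_image("wrist"); H=np.array(im["hand_eye"]); K=np.array(im["camera_matrix"])
V=[("w1",(465,280,342.7),(0.005,3.1415,0)),("w2",(587.5,62.8,131.9),(-0.001,-3.14,0)),("w3",(499.9,-135,309.8),(2.218,2.225,0))]
D=[]
for n,p,r in V:
    T=np.eye(4); T[:3,:3]=R.from_rotvec(r).as_matrix(); T[:3,3]=p
    e=cv2.Canny(cv2.imread(f"pics/{n}.png"),40,120)
    D.append((cv2.distanceTransform(255-e,cv2.DIST_L2,5),np.linalg.inv(T@H)))
def rect(a,b,z):
    t=np.linspace(-1,1,60); o=np.ones(60)
    return np.c_[np.r_[a*t,a*t,a*o,-a*o],np.r_[b*o,-b*o,b*t,b*t],np.full(240,z)]
M=np.vstack([rect(92.5,110,66),rect(88.5,106,66),rect(88.5,106,4)])
def cost(q,which=None):
    c,s=np.cos(q[2]/50),np.sin(q[2]/50)
    W=M@np.array([[c,s,0],[-s,c,0],[0,0,1]])+[q[0],q[1],0]
    tot=0;n=0
    for i,(d,v) in enumerate(D):
        if which is not None and i!=which: continue
        P=W@v[:3,:3].T+v[:3,3]; u=P@K.T; u=u[:,:2]/u[:,2:]
        ok=(u[:,0]>0)&(u[:,0]<511)&(u[:,1]>0)&(u[:,1]<270)
        x=cv2.remap(d,u[ok,0].astype(np.float32)[None],u[ok,1].astype(np.float32)[None],1)
        tot+=np.minimum(x,6).sum(); n+=ok.sum()
    return tot/n
for w in [None,0,1,2]:
    best=min((minimize(cost,[531+a,12.5+b,1+cc],args=(w,),method="Nelder-Mead",options=dict(initial_simplex=[[531+a,12.5+b,1+cc],[535+a,12.5+b,1+cc],[531+a,16+b,1+cc],[531+a,12.5+b,2+cc]])) for a in(-3,1) for b in(-3,1) for cc in (-1,1)),key=lambda r:r.fun)
    print(w,best.x.round(2),np.degrees(best.x[2]/50).round(2),round(best.fun,2))
# lid corners in hand now
px,K,c=cam("wrist"); o=ctrl.get_obs()
for q in [(68,30),(450,31)]: print(ray(q,K,c,o["ee_pos"][2]-6).round(1))
E
python3 fit.py
```

```text
None [533.39   8.59   1.2 ] 1.38 1.04
0 [533.86   7.75   1.25] 1.43 1.13
1 [532.76   8.45   1.42] 1.63 1.09
2 [533.38   9.45   1.32] 1.51 0.57
[424.1 -96.8 166.2]
[612.1 -91.4 166.2]
```

Request:
apply_moves([
  [-1,[0.5,0.06,0],[0,0,0]],
  [-1,[0.9,0.08,0],[0,0,0]],
  [-1,[0.9,0.08,0],[0,0,0]],
  [-1,[0.9,0.08,0],[0,0,0]],
  [-1,[0.8,0.06,0],[0,0,0]],
  [-1,[0.3,0.01,0],[0,0,0]],
  [-1,[0,0,0],[0,0,0]],
  [-1,[0,0,0],[0,0,0]],
])

```text
t: 43.1
ee_pos: [533.5, 7.7, 172.2]
orientation: [2.187, 2.255, -0.0]
ft_force: [0.1, -0.4, -2.4]
width: 15.7
grasp_force: 30.0
```

Request:
apply_moves([
  [-1,[0,0,0.5],[0,0,0]],
  [-1,[0,0,0.5],[0,0,0]],
  [-1,[0,0,0.1],[0,0,0]],
  [-1,[0,0,0],[0,0,0]],
  [-1,[0,0,0],[0,0,0]],
  [-1,[0,0,0],[0,0,0]],
])

```text
t: 43.85
ee_pos: [534.1, 8.6, 118.0]
orientation: [2.186, 2.255, 0.002]
ft_force: [-0.2, -0.1, -1.7]
width: 15.9
grasp_force: 30.0
```

Run:
```python
from h import *
o=ctrl.get_obs(); print(o["t"],np.round(o["ee_pos"],1),np.round(o["orientation"],3),o["width"],o["grasp_force"])
A=[]
for n,(x0,y0) in [("scene",(200,150)),("side",(190,140))]:
    px,K,c=cam(n); A.append(cv2.resize(px[y0:y0+120,x0:x0+150],(600,300+0),interpolation=cv2.INTER_CUBIC))
    for l in ["lid","clip_a_top","clip_b_top"]:
        for r in ctrl.pinpoint(l,n)[:2]: print(n,l,round(r["score"],2),np.round(r["xy"]),ray(r["xy"],K,c,100 if l=="lid" else 70).round(1)[:2])
cv2.imwrite("pics/f6.png",np.vstack(A))
```

```text
43.85 [534.1   8.6 118. ] [2.186e+00 2.255e+00 2.000e-03] 15.907150745672913 29.9967160820961
scene lid 0.57 [277. 192.] [541.6  16.6]
scene clip_a_top 0.53 [319. 218.] [516.1 145.6]
side lid 0.93 [261. 189.] [5.421e+02 3.000e-01]
side clip_a_top 0.82 [237. 227.] [530.1 152. ]
```

View pics/f6.png

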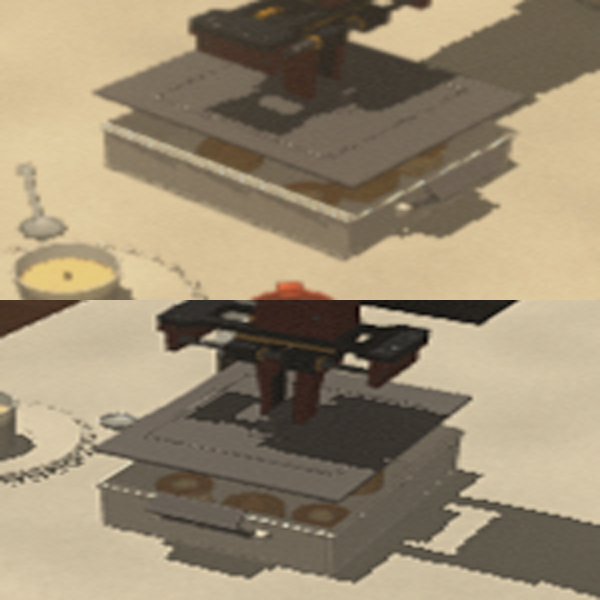

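Request:
apply_moves([
  [-1,[0,0,0.2],[0,0,0]],
  [-1,[0,0,0.2],[0,0,0]],
  [-1,[0,0,0.14],[0,0,0]],
  [-1,[0,0,0.04],[0,0,0]],
  [-1,[0,0,0.04],[0,0,0]],
  [-1,[0,0,0],[0,0,0]],
  [-1,[0,0,0],[0,0,0]],
])

```text
t: 45.12
ee_pos: [533.7, 8.7, 86.4]
orientation: [2.186, 2.256, 0.001]
ft_force: [-0.8, -0.1, -2.7]
width: 15.2
grasp_force: 30.0
```

Request:
apply_moves([
  [-1,[0,0,0.04],[0,0,0]],
  [-1,[0,0,0.04],[0,0,0]],
  [-1,[0,0,0],[0,0,0]],
])

```text
t: 45.5
ee_pos: [533.3, 8.7, 82.0]
orientation: [-2.186, -2.256, 0.0]
ft_force: [0.2, 1.0, -1.6]
width: 16.0
grasp_force: 30.0
```

Request:
apply_moves([
  [-1,[0,0,0.04],[0,0,0]],
  [-1,[0,0,0.04],[0,0,0]],
  [-1,[0,0,0],[0,0,0]],
])

```text
t: 45.88
ee_pos: [533.5, 8.7, 78.1]
orientation: [-2.186, -2.256, -0.0]
ft_force: [0.3, -0.2, -1.3]
width: 15.9
grasp_force: 30.0
```

Request:
apply_moves([
  [-1,[0,0,0.03],[0,0,0]],
  [-1,[0,0,0.03],[0,0,0]],
  [-1,[0,0,0],[0,0,0]],
  [-1,[0,0,0],[0,0,0]],
])

```text
t: 46.38
ee_pos: [533.6, 8.7, 77.8]
orientation: [2.186, 2.256, 0.0]
ft_force: [-10.1, -0.1, 28.8]
width: 15.7
grasp_force: 30.0
```

Request:
apply_moves([
  [-1,[0,0,-0.04],[0,0,0]],
  [0,[0,0,0],[0,0,0]],
  [0,[0,0,0],[0,0,0]],
  [0,[0,0,0],[0,0,0]],
  [0,[0,0,-0.4],[0,0,0]],
  [0,[0,0,-0.9],[0,0,0]],
  [0,[0,0,-0.9],[0,0,0]],
  [0,[0,0,-0.9],[0,0,0]],
])

```text
t: 47.38
ee_pos: [533.3, 8.7, 233.3]
orientation: [-2.186, -2.256, 0.001]
ft_force: [0.7, -0.6, -0.5]
width: 43.8
grasp_force: 0.0
```

Request:
apply_moves([
  [-1,[0,0,-0.9],[0,0,0]],
  [-1,[0,0,0],[0,0,0]],
  [-1,[0,0,0],[0,0,0]],
  [-1,[0,0,0],[0,0,0]],
])

```text
t: 47.88
ee_pos: [532.6, 8.7, 275.5]
orientation: [-2.185, -2.254, 0.003]
ft_force: [-0.5, -0.2, 0.7]
width: 7.5
grasp_force: 0.0
```

Run:
```python
from h import *
o=ctrl.get_obs(); print(o["t"],np.round(o["ee_pos"],1),np.round(o["orientation"],3))
px,K,c=cam("wrist")
r=ctrl.masks_of("lid","wrist")[0]; cnt=max(cv2.findContours(r["region"].astype(np.uint8),0,1)[0],key=cv2.contourArea)
print(r["bbox"],cv2.minAreaRect(np.array([ray(p[0],K,c,72)[:2] for p in cnt],np.float32)))
A=[cv2.resize(px,(400,300))]
for n,(x0,y0) in [("scene",(200,150)),("side",(190,140))]:
    px,K,c=cam(n); A.append(cv2.resize(px[y0:y0+113,x0:x0+150],(400,300),interpolation=cv2.INTER_CUBIC))
    for l in ["clip_a_top","clip_b_top"]:
        for r in ctrl.pinpoint(l,n)[:1]: print(n,l,round(r["score"],2),np.round(r["xy"]),ray(r["xy"],K,c,70).round(1)[:2])
cv2.imwrite("pics/f7.png",np.vstack([np.hstack(A[:2]),np.hstack([A[2],A[2]*0])]))
```

```text
47.875 [532.6   8.7 275.5] [-2.185 -2.254  0.003]
[173.1, 66.6, 348.0, 249.7] ((533.7509155273438, 9.256996154785156), (191.7274169921875, 226.53094482421875), 1.995469331741333)
scene clip_a_top 0.78 [318. 221.] [527.2 149. ]
scene clip_b_top 0.72 [241. 178.] [ 533.5 -126.1]
side clip_a_top 0.56 [238. 229.] [522.1 156.9]
```

View pics/f7.png

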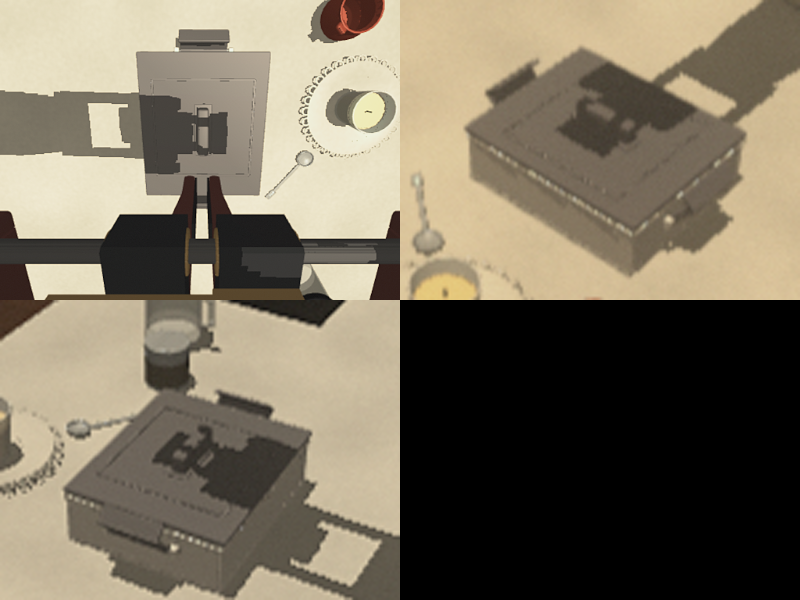

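Request:
apply_moves([
  [-1,[0.6,0.01,0],[0,0,0]],
  [-1,[0.8,0.01,0],[0,0,0]],
  [-1,[0.8,0.01,0.2],[0,0,0]],
  [-1,[0.8,0,0.4],[0,0,0]],
  [-1,[0.4,0,0.7],[0,0,0]],
  [-1,[0,0,0.8],[0,0,0]],
  [-1,[0,0,0.8],[0,0,0]],
  [-1,[0,0,0.3],[0,0,0]],
])

```text
t: 49.28
ee_pos: [528.3, 178.4, 115.1]
orientation: [-2.185, -2.255, 0.005]
ft_force: [1.1, -0.8, -0.5]
width: 0.4
grasp_force: 0.0
```

Request:
apply_moves([
  [-1,[0,0,0.6],[0,0,0]],
  [-1,[0,0,0.53],[0,0,0]],
  [-1,[0,0,0],[0,0,0]],
  [-1,[0,0,0],[0,0,0]],
])

```text
t: 49.78
ee_pos: [530.7, 178.9, 61.9]
orientation: [2.186, 2.255, 0.002]
ft_force: [0.8, 0.3, 0.3]
width: 0.3
grasp_force: 0.0
```

Request:
apply_moves([
  [-1,[-0.1,0,0],[0,0,0]],
  [-1,[-0.1,0,0],[0,0,0]],
  [-1,[-0.1,0,0],[0,0,0]],
  [-1,[-0.1,0,0],[0,0,0]],
  [-1,[-0.1,0,0],[0,0,0]],
  [-1,[-0.1,0,0],[0,0,0]],
  [-1,[-0.1,0,0],[0,0,0]],
  [-1,[0,0,0],[0,0,0]],
])

```text
t: 50.78
ee_pos: [530.5, 143.0, 60.4]
orientation: [-2.187, -2.255, 0.001]
ft_force: [0.2, -0.5, 0.3]
width: 0.5
grasp_force: 0.0
```

Request:
apply_moves([
  [-1,[-0.04,0,0],[0,0,0]],
  [-1,[-0.04,0,0],[0,0,0]],
  [-1,[0,0,0],[0,0,0]],
])

```text
t: 51.15
ee_pos: [530.7, 139.5, 60.6]
orientation: [-2.186, -2.256, 0.001]
ft_force: [0.1, 0.3, 1.0]
width: 0.4
grasp_force: 0.0
```

Request:
apply_moves([
  [-1,[-0.03,0,0],[0,0,0]],
  [-1,[-0.03,0,0],[0,0,0]],
  [-1,[0,0,0],[0,0,0]],
])

```text
t: 51.52
ee_pos: [530.8, 138.3, 60.7]
orientation: [-2.186, -2.254, -0.003]
ft_force: [-2.1, 11.2, -0.3]
width: 0.3
grasp_force: 5.5
```

Run:
```python
from h import *
print(ctrl.get_obs()["ee_pos"],ctrl.get_obs()["ft_force"])
A=[]
for n,(x0,y0) in [("scene",(240,150)),("side",(190,160))]:
    px,K,c=cam(n); A.append(cv2.resize(px[y0:y0+100,x0:x0+100],(400,400),interpolation=cv2.INTER_CUBIC))
cv2.imwrite("pics/f8.png",np.hstack(A))
```

```text
[530.83815719 138.2890465   60.65639374] [-2.07134646 11.2344457  -0.34587682]
```

View pics/f8.png

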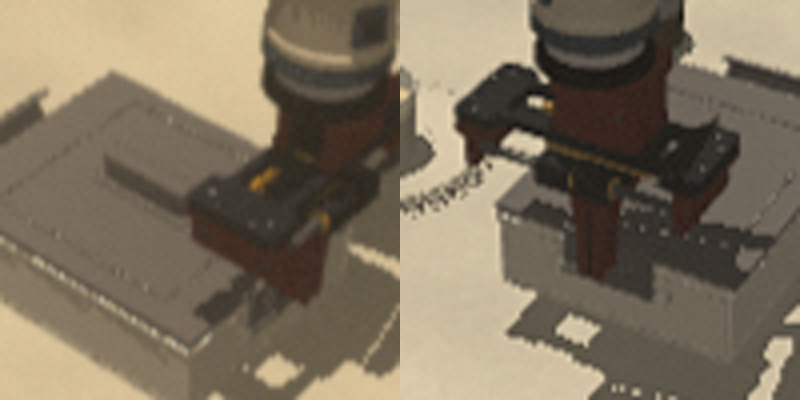

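Request:
apply_moves([
  [-1,[-0.015,0,0],[0,0,0]],
  [-1,[0,0,0],[0,0,0]],
  [-1,[0,0,0],[0,0,0]],
])

```text
t: 52.0
ee_pos: [530.9, 138.2, 60.7]
orientation: [-2.186, -2.254, -0.003]
ft_force: [-2.3, 14.7, -0.8]
width: 0.5
grasp_force: 7.4
```

Request:
apply_moves([
  [-1,[0.2,0,0],[0,0,0]],
  [-1,[0.5,0,0],[0,0,0]],
  [-1,[0.14,0,-0.5],[0,0,0]],
  [-1,[0,0,-0.9],[0,0,0]],
  [-1,[0,0,-0.9],[0,0,0]],
  [-1,[0,0,-0.5],[0,0,0]],
  [-1,[-0.5,0,0],[0,0,0]],
  [-1,[-0.9,0,0],[0,0,0]],
])

```text
t: 53.0
ee_pos: [532.2, 108.1, 201.3]
orientation: [2.183, 2.258, 0.002]
ft_force: [1.3, -0.7, -0.5]
width: 0.6
grasp_force: 0.0
```

Request:
apply_moves([
  [-1,[-0.9,0,0],[0,0,0]],
  [-1,[-0.9,0,0],[0,0,0]],
  [-1,[-0.9,0,0],[0,0,0]],
  [-1,[-0.9,0,0],[0,0,0]],
  [-1,[-0.9,0,0],[0,0,0]],
  [-1,[-0.9,-0.06,0],[0,0,0]],
  [-1,[0,0,0],[0,0,0]],
  [-1,[0,0,0],[0,0,0]],
])

```text
t: 54.0
ee_pos: [537.1, -161.7, 200.5]
orientation: [-2.187, -2.255, 0.0]
ft_force: [-0.3, 0.3, 0.9]
width: 0.5
grasp_force: 0.0
```

Look at clip a from the scene cameras while here, then lower at clip b.

Request:
apply_moves([
  [-1,[-0.1,0,0.6],[0,0,0]],
  [-1,[0,0,0.8],[0,0,0]],
  [-1,[0,0,0.8],[0,0,0]],
  [-1,[0,0,0.6],[0,0,0]],
  [-1,[0,0,0],[0,0,0]],
  [-1,[0,0,0],[0,0,0]],
])

```text
t: 54.75
ee_pos: [538.3, -166.4, 61.7]
orientation: [2.184, 2.257, 0.001]
ft_force: [-0.3, 0.5, -0.2]
width: 0.7
grasp_force: 0.0
```

Request:
apply_moves([
  [-1,[0.1,0,0],[0,0,0]],
  [-1,[0.1,0,0],[0,0,0]],
  [-1,[0.1,0,0],[0,0,0]],
  [-1,[0.1,0,0],[0,0,0]],
  [-1,[0.1,0,0],[0,0,0]],
  [-1,[0.1,0,0],[0,0,0]],
  [-1,[0.1,0,0],[0,0,0]],
  [-1,[0,0,0],[0,0,0]],
])

```text
t: 55.75
ee_pos: [536.3, -131.5, 60.6]
orientation: [-2.186, -2.256, -0.0]
ft_force: [0.4, -0.7, 0.8]
width: 0.6
grasp_force: 0.1
```

Request:
apply_moves([
  [-1,[0.08,0,0],[0,0,0]],
  [-1,[0,0,0],[0,0,0]],
  [-1,[0,0,0],[0,0,0]],
])

```text
t: 56.12
ee_pos: [536.0, -127.8, 60.5]
orientation: [-2.186, -2.256, 0.0]
ft_force: [-0.2, 0.1, 0.3]
width: 0.7
grasp_force: 0.0
```

Request:
apply_moves([
  [-1,[0.05,0,0],[0,0,0]],
  [-1,[0.05,0,0],[0,0,0]],
  [-1,[0,0,0],[0,0,0]],
])

```text
t: 56.5
ee_pos: [536.1, -122.8, 60.7]
orientation: [-2.186, -2.256, -0.0]
ft_force: [-0.0, -1.4, 0.1]
width: 0.7
grasp_force: 0.1
```

Request:
apply_moves([
  [-1,[0.03,0,0],[0,0,0]],
  [-1,[0,0,0],[0,0,0]],
  [-1,[0,0,0],[0,0,0]],
])

```text
t: 56.88
ee_pos: [536.1, -121.4, 60.6]
orientation: [-2.186, -2.256, -0.0]
ft_force: [-0.3, -0.3, -0.1]
width: 0.4
grasp_force: 0.0
```

Request:
apply_moves([
  [-1,[0.03,0,0],[0,0,0]],
  [-1,[0,0,0],[0,0,0]],
  [-1,[0,0,0],[0,0,0]],
])

```text
t: 57.25
ee_pos: [536.1, -120.2, 60.7]
orientation: [2.186, 2.256, -0.0]
ft_force: [-1.4, -3.2, 1.0]
width: 0.6
grasp_force: 1.0
```

Request:
apply_moves([
  [-1,[0.02,0,0],[0,0,0]],
  [-1,[0,0,0],[0,0,0]],
  [-1,[0,0,0],[0,0,0]],
])

```text
t: 57.62
ee_pos: [536.1, -120.0, 60.7]
orientation: [2.185, 2.256, -0.001]
ft_force: [-1.1, -8.0, -0.8]
width: 0.4
grasp_force: 3.8
```

Request:
apply_moves([
  [-1,[0.02,0,0],[0,0,0]],
  [-1,[0,0,0],[0,0,0]],
  [-1,[0,0,0],[0,0,0]],
])

```text
t: 58.0
ee_pos: [536.1, -119.9, 60.8]
orientation: [2.184, 2.255, -0.002]
ft_force: [-1.4, -13.3, -0.6]
width: 0.8
grasp_force: 6.5
```

Request:
apply_moves([
  [-1,[-0.2,0,0],[0,0,0]],
  [-1,[-0.5,0,0],[0,0,0]],
  [-1,[-0.14,0,-0.5],[0,0,0]],
  [-1,[0,0,-0.9],[0,0,0]],
  [-1,[0,0,-0.9],[0,0,0]],
  [-1,[0,0,-0.9],[0,0,0]],
  [-1,[0,0,-0.9],[0,0,0]],
  [-1,[0,0,-0.5],[0,0,0]],
])

```text
t: 59.0
ee_pos: [538.0, -160.0, 293.3]
orientation: [2.185, 2.254, 0.003]
ft_force: [1.2, 0.4, -0.8]
width: 0.5
grasp_force: 0.0
```

Run:
```python
from h import *
o=ctrl.get_obs(); print(o["t"],np.round(o["ee_pos"],1))
c,s=np.cos(.0253),np.sin(.0253)
def W(x,y,z): return np.array([533.5+c*x-s*y,8.9+s*x+c*y,z])
A=[]
for n,(x0,y0) in [("scene",(215,140)),("side",(185,150)),("wrist",(150,20))]:
    px,K,cw=cam(n); f=4
    w=cv2.resize(px[y0:y0+100,x0:x0+130] if n!="wrist" else px[y0:y0+200,x0:x0+260],(400,300),interpolation=cv2.INTER_CUBIC)
    k=400/130 if n!="wrist" else 400/260; ky=3 if n!="wrist" else 1.5
    for sg in (1,-1):
        for q in [(-35,sg*118,78),(35,sg*118,78),(35,sg*96,78),(-35,sg*96,78)]:
            u=proj(W(*q),K,cw); cv2.circle(w,(int((u[0]-x0)*k),int((u[1]-y0)*ky)),3,(0,0,255),1)
    for l in ["clip_a_top","clip_b_top"]:
        for r in ctrl.pinpoint(l,n)[:2]: print(n,l,round(r["score"],2),ray(r["xy"],K,cw,78).round(1)[:2])
    A.append(w)
print("home",W(0,116,78),W(0,-116,78))
cv2.imwrite("pics/f9.png",np.vstack([np.hstack(A[:2]),np.hstack([A[2],A[2]*0])]))
```

```text
59.0 [ 538.  -160.   293.3]
scene clip_a_top 0.88 [529.9 131.3]
scene clip_b_top 0.47 [ 539.2 -105.4]
side clip_a_top 0.57 [526.3 119.5]
wrist clip_b_top 0.74 [ 540.8 -105.3]
home [530.56551308 124.86287676  78.        ] [ 536.43448692 -107.06287676   78.        ]
```

View pics/f9.png

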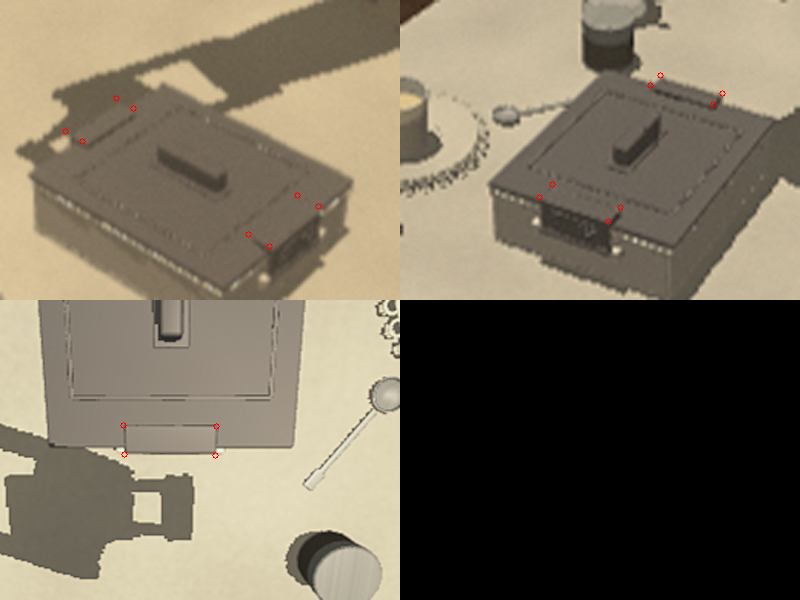

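```bash
python3 -c "
from workcell import ctrl
print(ctrl.close_job())"
```

```text
the job is handed in; nothing more can be done
None
```

I handed the job in at about 59 s: all five rolls and reels are in the white box, the lid is fully seated, and both clips are pushed home; I moved nothing else on the counter.

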